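# Fit the press cover over its dowel and hold it down

## Robot

A 7-joint arm with a two-finger parallel gripper is mounted at the origin on the work surface. World frame = base frame: x ahead of the robot, y to its left, z up, the work surface at z = 0. Lengths are in m, angles in rad, forces in N, time in s.
With the tool pointing down it reaches from about 0.4 to 0.875 m from the base axis. Payload 19.3 kg.
Tool frame: the origin (TCP) lies midway between the tips of the shut fingers; the grasp point (between the pads) lies bot.pinch_z behind it (bot.pinch_z is the distance from the TCP to the grasp point, in m); z points along the fingers, y is the line along which they close (so a half turn about z gives the same grasp; the last joint's range is limited). The gripper opens to 85 mm and grips with 20 to 120 N. Pads are 22 mm wide; open, the fingers measure 114 mm over their backs; the gripper's body (76 mm by 85 mm) begins 54 mm behind the grasp point. The pads swing forward as they close: fully open they stand 13 mm farther back than shut.
Start: joints at [1.199, 0.521, -0.036, 1.599, 0.021, 1.021, -0.113], TCP at [0.186, -0.597, 0.231] pointing down, gripper open.
Joint ranges: [-2.91, 2.91], [-0.3, 2.13], [-1.5, 1.42], [0.17, 2.43], [-1.26, 4.41], [0.16, 1.93], [-2.52, 2.52]. Speed limits (rad/s): [1.89, 1.89, 2.39, 2.39, 3.01, 3.01, 3.01].

## Interface

Orientations are given as [roll, pitch, yaw] about the fixed x, y, z axes, in that order (R = Rz(yaw) Ry(pitch) Rx(roll)).
In Python, from workcell import readout, grab_frame, camera_info, workorder, bot gives the robot as it stands. The module is installed in compiled form; this text tells all that it offers.
- The arm moves only by the tool drive_tool, never from a script. Its argument "targets" is a list of rows, each an object of numbers: "dx", "dy", "dz": the shift along the tool's x, y, z as a fraction of full scale; "yaw": the turn about the tool's z as a fraction of full scale; "fingers": the closure, from 0 (fully open) to 1 (shut). In form: [{"dx": .., "dy": .., "dz": .., "yaw": .., "fingers": ..}, ...]. A call has 1 to 20 rows; each row shifts and turns the commanded pose from where the row before left it, along the tool's axes as they then stand; what a row does not reach is not made up. Full scale, the value 1, is 0.1 m for a shift and 90 degrees for a turn. A row lasts 1/10 s, in which the tool goes at most 50 mm and 8.59 degrees, less where a joint would pass 70% of its speed; a pose out of reach is approached as far as the arm can. A call with a number of a shift or a turn outside -1 to 1 is refused whole. A call with a gripper value outside its range is refused whole. The fingers move at their own pace and stop on an object; "squeeze" is the grip in N (left out, the last holds). Time passes only in rows, so rows that do not move let the fingers close. It gives the time, the measured TCP pose, the force, the opening and the grip force at its end, in the units of the state.
- readout.observe(): the state, without advancing time (a new reading comes with each control period).
- grab_frame(name): name is "scene" or "side" or "wrist"; returns the picture (480x640x3 uint8, blue, green, red); there is no depth.
- camera_info(name): a dict with "fx", "fy", "cx", "cy" (pixels), "T" (4x4, takes a point from camera to world coordinates); the wrist camera has in their place "hand_eye" (4x4, takes a point from camera to tool coordinates, whose origin is the TCP and whose axes are the flange's). Camera axes: x right, y up, looking along -z (the intrinsics and any distortion apply to the point x, -y, -z); pixel columns grow to the right and rows downward; lengths in m; the calibration is good to about 2 mm. A picture is of the moment at which its call begins: read the wrist's pose just before it. camera_info takes no time and is no camera call.
- workorder.job_done(): hands the job in; it is judged then, once.
The state is a dict: "clock": time; "qpos": joint angles; "qd": joint speeds; "joint_efforts": joint torques, N m; "position": TCP position; "tool_rot": TCP orientation; "force": force on the tool from outside, world axes, zero at the start; "moment": the same for the moment, N m; "grip_width": finger opening in m; "finger_force": force on a finger pad.
Only numpy, scipy, OpenCV 4.12 (cv2) and the standard library are available. Lean on these libraries where they do the work, as an engineer would, in place of code of your own. Each camera call takes 0.05 s, during which the arm holds its last target. There are 200 camera calls.

## Task

Take the plain straight dowel pin out of the wooden stand and push it fully down into the bore of the steel press block; leave the other two pins standing where they are. Then slide the cover with the bar handle over the dowel until it drops on, square with the block, and press it fully down against the sprung bars. Finish while still holding it pressed down: do not let go.

Things in the scene. Friction and masses are not known exactly. Their poses are not given: they have to be found in the camera images.
- dowel: The dowel pin: plain straight steel cylinder, 12 mm diameter, 66 mm long, both ends chamfered 2 mm, 58 g. Origin at the centre of its lower end, z up along it. It starts upright in one of the three holes of the stand (any of them), standing 44 mm out of the wood. The one without a tapered point or a wider head.
- punch: Not to be moved: steel punch, 12 mm diameter, 84 mm long, its top tapering to a 6 mm end; upright in another hole of the stand (62 mm out). Origin at the centre of its lower end, z up.
- setter: Not to be moved: steel setting tool, 12 mm diameter, 52 mm long, with a 22 mm round head at the top; upright in another hole of the stand (30 mm out). Origin at the centre of its lower end, z up.
- stand: Fixed wooden pin stand, 130 (x) by 56 (y) by 30 mm high, origin at the centre of its underside. Three blind holes in a row along its x axis, 42 mm apart, the middle one at its centre; 13.8 mm wide, 22 mm deep. Stand and cover may stand on either side of the block.
- block: Fixed steel press block, 100 (x) by 74 (y) by 50 mm high, origin at the centre of its underside, z up. Vertical bore in the centre of its top: 13.8 mm wide, 2 mm chamfer, 40 mm deep; the dowel when home stands 26 mm above the block's top, with 2 mm of play there. Two brass sprung bars cross the top (12 mm in x, 60 mm in y, centred 36 mm either side of the bore along x).
- bore (a point): Centre of the mouth of the bore, level with the top of the block (50 mm above the bench); axes as the block's.
- cover: Loose black plastic cover, 84 (x) by 60 (y) by 32 mm thick, about 0.3 kg, lying flat; origin at the centre of its underside, z up. A blind socket (15.5 mm wide, 3 mm chamfer, 26 mm deep), hidden in the centre of the underside, fits the dowel. Steel handle bar on top along its x: 50 long, 14 thick, from 32 to 62 mm above the underside. It goes with its x along the block's x, either way round.
- handle (a point): Grip point in the cover's handle bar, 52 mm above the cover's underside, on its centre line; axes as the cover's.
- lifter (a joint): Travel of the two sprung bars, which move together, in m: 0 up (tops 8 mm above the block's top, 58 mm above the bench), 0.005 fully pressed (tops 3 mm above the block's top, a hard stop). The spring pushes up with about 4 N at the top and 10 N fully pressed; the cover's weight alone does not press them down.
Mind the look-alikes: they are no part of the job. Leave any blue or green look-alike of the cover alone. Leave any blue or orange look-alike of the block alone.

How it is judged:
By the outcome, as a careful person would: the job done as asked, in the order asked, and still so for the second after the job is handed in, while the arm keeps its last pose, push and grip.
It also fails if it takes over 54 s, if anything falls off the work surface, if the arm or the gripper's body presses on something with over 40 N, if the wrist force passes 120 N, or if a joint passes its speed limit or range.

## Working session

There is one attempt and no reset: what is moved stays moved. The work goes in short steps, Python scripts to look and compute and a tool call to move; the robot and the scene stay as the last step left them, time stands still between calls to the robot, and variables do not carry over. Pictures are saved under pics/ and viewed, at most 10 in all, crops included, and the job is handed in when it is done.

Besides the shell and the picture viewer there is one more tool, called after ">>>" in YAML: its name, and indented under it one key for each argument. drive_tool: Moves the arm, as the interface text tells. Shift numbers are shares of 0.1 m and turn numbers shares of 90 degrees, none past 1 either way. Its arguments: {"type":"object","properties":{"targets":{"type":"array","items":{"type":"object","properties":{"dx":{"type":"number","minimum":-1,"maximum":1},"dy":{"type":"number","minimum":-1,"maximum":1},"dz":{"type":"number","minimum":-1,"maximum":1},"yaw":{"type":"number","minimum":-1,"maximum":1},"fingers":{"type":"number"}}}},"squeeze":{"type":"number"}},"required":["targets"]}

```bash
mkdir -p pics
python3 - <<'E'
from workcell import readout, grab_frame, camera_info, bot
import cv2,numpy as np
np.set_printoptions(precision=4,suppress=True)
print(readout.observe()); print(bot.pinch_z)
ims=[]
for n in("scene","side"):
    f=grab_frame(n); cv2.imwrite(f"pics/{n}0.png",f); print(n,camera_info(n))
print(camera_info("wrist"))
E
```

```text
{'clock': 0.0, 'qpos': array([ 1.1988,  0.522 , -0.0363,  1.6   ,  0.0212,  1.0211, -0.1128]), 'qd': array([-0.0003, -0.0009,  0.001 , -0.0004, -0.0006,  0.0014, -0.0001]), 'joint_efforts': array([  0.0003, -92.7087,   1.9804, -36.993 ,   0.0178,   0.0082,
        -0.    ]), 'position': array([ 0.1856, -0.5964,  0.2307]), 'tool_rot': array([-3.1404,  0.0001,  0.3017]), 'force': array([0.0794, 0.118 , 0.1604]), 'moment': array([-0.0221, -0.0478, -0.02  ]), 'finger_force': 0.0, 'grip_width': 0.08543997128578297}
0.0187
scene {'fx': 621.7536211562227, 'fy': 621.7536211562227, 'cx': 312.3269482322771, 'cy': 238.72809438011433, 'T': array([[-0.5642, -0.4497,  0.6924,  1.5398],
       [ 0.8256, -0.3046,  0.4749,  0.6397],
       [-0.0026,  0.8396,  0.5432,  0.8136],
       [ 0.    ,  0.    ,  0.    ,  1.    ]])}
side {'fx': 509.0846657651252, 'fy': 509.0846657651252, 'cx': 325.3405704226861, 'cy': 225.71279007583055, 'T': array([[-0.9719,  0.1303, -0.196 ,  0.3964],
       [-0.235 , -0.5817,  0.7787,  0.7328],
       [-0.0125,  0.8029,  0.5959,  0.6569],
       [ 0.    ,  0.    ,  0.    ,  1.    ]])}
{'fx': 348.11168301288603, 'fy': 348.11168301288603, 'cx': 319.88325680463464, 'cy': 244.2483209482233, 'hand_eye': array([[ 0.0003,  0.9482,  0.3177,  0.0828],
       [ 1.    , -0.0005,  0.0005, -0.0001],
       [ 0.0006,  0.3177, -0.9482, -0.1422],
       [ 0.    ,  0.    ,  0.    ,  1.    ]])}
```

View pics/scene0.png

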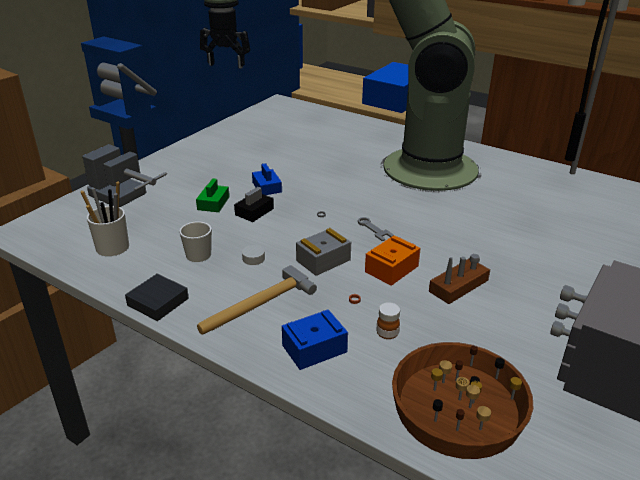

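View pics/side0.png

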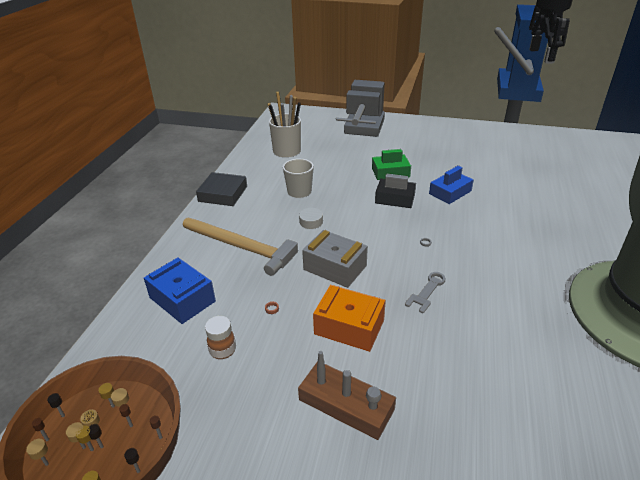

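The scene camera shows the steel block near (323,248) with its bore at (323,243). The black cover is near (254,205), and the stand is near (460,278), with the punch at 449, the dowel in the middle at 462 and the setter at 474. The side view agrees: block at (336,257), cover at (396,190), dowel at (347,382).

```bash
cat > h.py <<'E'
import cv2,numpy as np
from workcell import camera_info, readout
from scipy.spatial.transform import Rotation as R
np.set_printoptions(precision=4,suppress=True)
def pose(n,s=None):
    c=camera_info(n)
    if n!="wrist": return c,np.array(c["T"])
    s=s or readout.observe(); T=np.eye(4); T[:3,:3]=R.from_euler('xyz',s["tool_rot"]).as_matrix(); T[:3,3]=s["position"]
    return c,T@np.array(c["hand_eye"])
def cast(n,uv,z,s=None):
    c,T=pose(n,s); uv=np.atleast_2d(np.asarray(uv,float))
    d=np.c_[(uv[:,0]-c["cx"])/c["fx"],-(uv[:,1]-c["cy"])/c["fy"],-np.ones(len(uv))]@T[:3,:3].T
    return T[:3,3]+d*((z-T[2,3])/d[:,2])[:,None]
def blobs(m,amin=15):
    k,l,st,ce=cv2.connectedComponentsWithStats(m.astype(np.uint8))
    return [(st[i],ce[i],l==i) for i in range(1,k) if st[i,4]>=amin]
E
python3 - <<'E'
from h import *
for n,win in(("scene",(290,360,225,280)),("side",(300,372,225,290))):
    f=cv2.imread(f"pics/{n}0.png"); hsv=cv2.cvtColor(f,cv2.COLOR_BGR2HSV)
    x0,x1,y0,y1=win
    m=np.zeros(f.shape[:2],bool); m[y0:y1,x0:x1]=((hsv[...,1]>110)&(hsv[...,0]>12)&(hsv[...,0]<35))[y0:y1,x0:x1]
    for st,ce,l in blobs(m):
        p=cast(n,np.argwhere(l)[:,::-1],.057)[:,:2]; r=cv2.minAreaRect((p*1000).astype(np.float32))
        print(n,"bar",ce,st[4],r)
    # stand
    win=(425,495,250,305) if n=="scene" else (292,400,340,440)
    x0,x1,y0,y1=win
    m=np.zeros(f.shape[:2],bool); m[y0:y1,x0:x1]=((hsv[...,1]>110)&(hsv[...,0]<18))[y0:y1,x0:x1]
    for st,ce,l in blobs(m,100): print("stand",st,ce)
    win=(230,278,185,225) if n=="scene" else (372,420,170,210)
    x0,x1,y0,y1=win
    sub=f[y0:y1,x0:x1]
    cv2.imwrite(f"pics/c_{n}.png",cv2.resize(sub,None,fx=6,fy=6,interpolation=cv2.INTER_CUBIC))
print("bore",cast("scene",[(323,243)],.05),cast("side",[(336,248)],.05))
print("dowel top",cast("scene",[(462,258)],.074),cast("side",[(347,372)],.074))
print("punch top",cast("scene",[(449,259)],.092),cast("side",[(321,351)],.092))
print("setter top",cast("scene",[(474,257)],.06),cast("side",[(373,390)],.06))
print("handle top",cast("scene",[(253,196)],.062),cast("side",[(397,180)],.062))
E
```

```text
scene bar [335.5678 235.0593] 118 ((533.2340698242188, 12.954307556152344), (64.90615844726562, 18.01925277709961), 71.81964874267578)
scene bar [310.5197 245.8976] 127 ((601.3489379882812, -9.883663177490234), (66.43305206298828, 17.57998275756836), 71.85009002685547)
stand [ 429  259   61   45 1337] [458.5251 282.1376]
side bar [317.9494 240.057 ] 158 ((596.1162719726562, -4.697998046875), (65.2564697265625, 13.36717700958252), 72.34341430664062)
side bar [350.7241 252.3678] 174 ((528.0435791015625, 17.57041358947754), (65.46278381347656, 14.516914367675781), 71.6646728515625)
side bar [334.9825 287.7193] 57 ((533.2196655273438, 114.51470184326172), (33.85064697265625, 9.8228120803833), 12.838902473449707)
stand [334 340  41  12 247] [358.583  343.4049]
stand [ 299  363   96   77 2951] [347.7452 400.2928]
bore [[0.5675 0.0018 0.05  ]] [[0.5597 0.004  0.05  ]]
dowel top [[0.4829 0.2936 0.074 ]] [[0.4789 0.2948 0.074 ]]
punch top [[0.5268 0.2816 0.092 ]] [[0.519  0.2817 0.092 ]]
setter top [[0.4451 0.3067 0.06  ]] [[0.4402 0.3054 0.06  ]]
handle top [[ 0.5028 -0.2503  0.062 ]] [[ 0.4766 -0.2452  0.062 ]]
```

>>> drive_tool:
  targets:
    - {"dx":0.2,"dy":-0.12}
    - {"dx":0.34,"dy":-0.21}
    - {"dx":0.34,"dy":-0.21}
    - {"dx":0.34,"dy":-0.21}
    - {"dx":0.34,"dy":-0.21}
    - {"dx":0.34,"dy":-0.21}
    - {"dx":0.34,"dy":-0.21}
    - {"dx":0.34,"dy":-0.21}
    - {"dx":0.34,"dy":-0.21}
    - {"dx":0.34,"dy":-0.21}
    - {"dx":0.34,"dy":-0.21}
    - {"dx":0.34,"dy":-0.21}
    - {}
    - {}

```text
invalid input
```

Run:
```python
from h import *
from workcell import grab_frame
s=readout.observe(); f=grab_frame("wrist"); cv2.imwrite("pics/w_cover.png",f)
import pickle; pickle.dump(s,open("s_cover.pkl","wb")); print(s["position"],s["tool_rot"],s["qpos"],s["clock"])
```

```text
[ 0.1857 -0.5965  0.2308] [-3.1406  0.0001  0.3018] [ 1.1988  0.5219 -0.0363  1.5999  0.0212  1.0211 -0.1128] 0.1
```

View pics/w_cover.png

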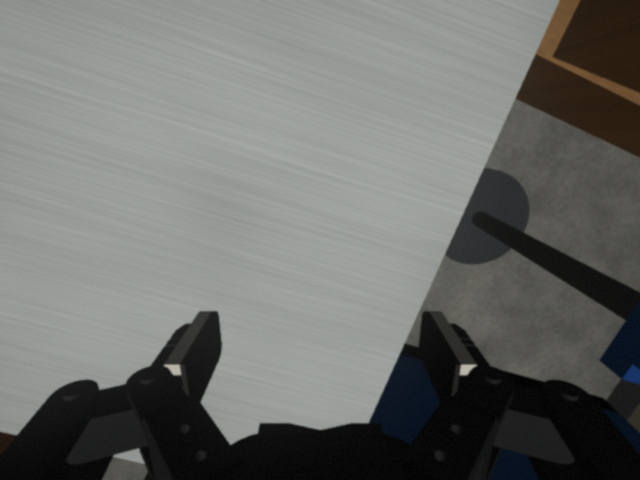

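The move was refused, probably because rows need every key, so this picture shows only bare bench. The fingers lie at columns 190 and 450, rows 310–400, so objects are best viewed a little ahead of the tool (+x).

>>> drive_tool:
  targets:
    - {"dx":0.2,"dy":-0.12,"dz":0,"yaw":0,"fingers":0}
    - {"dx":0.34,"dy":-0.21,"dz":0,"yaw":0,"fingers":0}
    - {"dx":0.34,"dy":-0.21,"dz":0,"yaw":0,"fingers":0}
    - {"dx":0.34,"dy":-0.21,"dz":0,"yaw":0,"fingers":0}
    - {"dx":0.34,"dy":-0.21,"dz":0,"yaw":0,"fingers":0}
    - {"dx":0.34,"dy":-0.21,"dz":0,"yaw":0,"fingers":0}
    - {"dx":0.34,"dy":-0.21,"dz":0,"yaw":0,"fingers":0}
    - {"dx":0.34,"dy":-0.21,"dz":0,"yaw":0,"fingers":0}
    - {"dx":0.34,"dy":-0.21,"dz":0,"yaw":0,"fingers":0}
    - {"dx":0.34,"dy":-0.21,"dz":0,"yaw":0,"fingers":0}
    - {"dx":0.2,"dy":-0.21,"dz":0,"yaw":0,"fingers":0}
    - {"dx":0,"dy":0,"dz":0,"yaw":0,"fingers":0}
  squeeze: 60

```text
clock: 1.35
position: [0.4521, -0.2781, 0.2312]
tool_rot: [-3.14, -0.001, 0.307]
force: [-0.1, -0.1, -0.6]
grip_width: 0.0852
finger_force: 0.0
```

Run:
```python
from h import *
from workcell import grab_frame
s=readout.observe(); f=grab_frame("wrist"); cv2.imwrite("pics/w_cover2.png",f)
import pickle; pickle.dump(s,open("s_cover.pkl","wb")); print(s["position"],s["tool_rot"],s["qpos"],s["clock"])
```

```text
[ 0.4521 -0.2781  0.2312] [-3.1403 -0.0009  0.3072] [ 0.5567  0.3756 -0.1511  1.8424  0.0671  0.9287 -0.8878] 1.35
```

View pics/w_cover2.png

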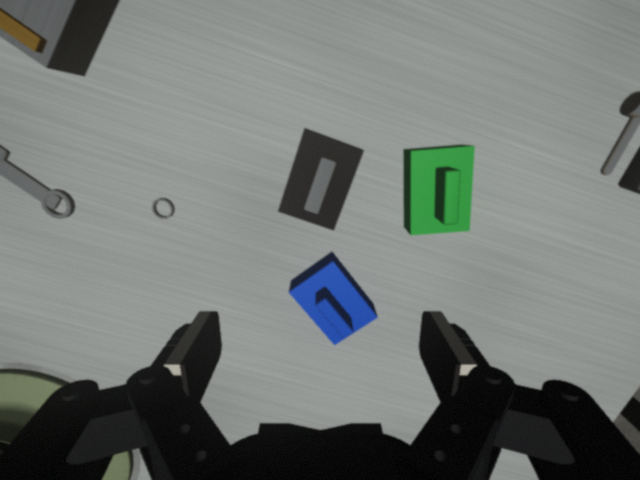

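The wrist view shows the black cover at (321,180) with its grey handle top at (320,186). The green cover is at (438,190) and the blue one at (333,300).

Run:
```python
from h import *
import pickle; s=pickle.load(open("s_cover.pkl","rb"))
f=cv2.imread("pics/w_cover2.png"); hsv=cv2.cvtColor(f,cv2.COLOR_BGR2HSV)
x0,x1,y0,y1=270,375,120,240
v=hsv[...,2]; print(f[190,295],f[186,320],f[140,320])
m=np.zeros(v.shape,bool); m[y0:y1,x0:x1]=(v<75)[y0:y1,x0:x1]
b=max(blobs(m),key=lambda t:t[0][4]); 
cn=cv2.convexHull(np.argwhere(b[2])[:,::-1].astype(np.int32)); hull=np.zeros(v.shape,np.uint8); cv2.fillConvexPoly(hull,cn,1)
for nm,pix,z in(("body",np.argwhere(hull>0)[:,::-1],.032),("handle",np.argwhere((hull>0)&(v>75)&~b[2])[:,::-1],.062)):
    p=cast("wrist",pix,z,s)[:,:2]*1000
    print(nm,len(pix),pix.mean(0),cv2.minAreaRect(p.astype(np.float32)),p.mean(0))
h=(hull>0)&(v>75); h=max(blobs(cv2.erode(h.astype(np.uint8),np.ones((3,3)))),key=lambda t:t[0][4])
p=cast("wrist",np.argwhere(h[2])[:,::-1],.062,s)[:,:2]*1000; print("handle",h[0],cv2.minAreaRect(p.astype(np.float32)))
```

```text
[42 44 46] [107 106 105] [46 48 49]
body 5246 [319.7604 178.9224] ((483.84576416015625, -267.05035400390625), (59.125404357910156, 83.72863006591797), 88.27230834960938) [ 485.4008 -266.8406]
handle 963 [319.5327 184.2004] ((487.98736572265625, -265.8388977050781), (53.93071746826172, 76.37236785888672), 88.27229309082031) [ 485.0993 -266.8187]
handle [306 159  28  54 681] ((483.8232116699219, -266.9215393066406), (11.518515586853027, 47.11834716796875), 88.02049255371094)
```

>>> drive_tool:
  targets:
    - {"dx":0.2,"dy":-0.39,"dz":0,"yaw":0,"fingers":0}
    - {"dx":0.2,"dy":-0.39,"dz":0,"yaw":0,"fingers":0}
    - {"dx":0.2,"dy":-0.39,"dz":0,"yaw":0,"fingers":0}
    - {"dx":0.2,"dy":-0.39,"dz":0,"yaw":0,"fingers":0}
    - {"dx":0.2,"dy":-0.39,"dz":0,"yaw":0,"fingers":0}
    - {"dx":0.2,"dy":-0.39,"dz":0,"yaw":0,"fingers":0}
    - {"dx":0,"dy":0,"dz":0,"yaw":0,"fingers":0}
    - {"dx":0,"dy":0,"dz":0,"yaw":0,"fingers":0}

```text
clock: 2.2
position: [0.4951, -0.0232, 0.2312]
tool_rot: [3.141, 0.0, 0.302]
force: [0.5, 0.3, 0.9]
grip_width: 0.0855
finger_force: 0.0
```

Run:
```python
from h import *
from workcell import grab_frame
s=readout.observe(); f=grab_frame("wrist"); cv2.imwrite("pics/w_block.png",f)
import pickle; pickle.dump(s,open("s_block.pkl","wb")); print(s["position"],s["tool_rot"],s["qpos"],s["clock"])
```

```text
[ 0.4951 -0.0232  0.2312] [3.1414 0.0004 0.3023] [ 0.129   0.3257 -0.2527  1.9239  0.1023  0.9046 -1.4429] 2.2
```

>>> drive_tool:
  targets:
    - {"dx":0,"dy":-0.43,"dz":0,"yaw":0,"fingers":0}
    - {"dx":0,"dy":-0.43,"dz":0,"yaw":0,"fingers":0}
    - {"dx":0,"dy":-0.43,"dz":0,"yaw":0,"fingers":0}
    - {"dx":0,"dy":-0.43,"dz":0,"yaw":0,"fingers":0}
    - {"dx":0,"dy":-0.43,"dz":0,"yaw":0,"fingers":0}
    - {"dx":0,"dy":-0.43,"dz":0,"yaw":0,"fingers":0}
    - {"dx":0,"dy":-0.43,"dz":0,"yaw":0,"fingers":0}
    - {"dx":0,"dy":0,"dz":0,"yaw":0,"fingers":0}
    - {"dx":0,"dy":0,"dz":0,"yaw":0,"fingers":0}

```text
clock: 3.15
position: [0.4062, 0.2636, 0.2311]
tool_rot: [3.141, 0.0, 0.301]
force: [1.0, -0.6, -0.3]
grip_width: 0.0854
finger_force: 0.0
```

Run:
```python
from h import *
from workcell import grab_frame
s=readout.observe(); f=grab_frame("wrist"); cv2.imwrite("pics/w_stand.png",f)
import pickle; pickle.dump(s,open("s_stand.pkl","wb")); print(s["position"],s["tool_rot"],s["qpos"],s["clock"])
a=cv2.imread("pics/w_block.png")[40:320,120:520]
cv2.imwrite("pics/both.png",np.vstack([a,f[40:340,120:520]]))
```

```text
[0.4062 0.2636 0.2311] [3.141  0.0003 0.301 ] [-0.3831  0.3193 -0.3907  1.9453  0.153   0.9058 -2.1206] 3.15
```

View pics/both.png

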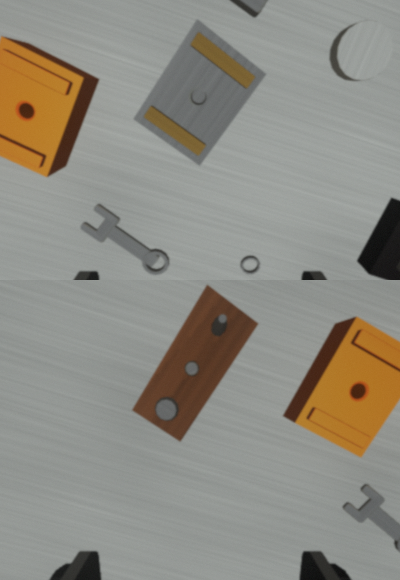

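The top half shows the steel block with its bore at about (318,137) in the full frame, between the brass bars. The bottom half shows the stand with the setter at (286,169), the dowel in the middle at (312,128) and the punch at (340,84).

Run:
```python
from h import *
import pickle
s=pickle.load(open("s_block.pkl","rb")); f=cv2.imread("pics/w_block.png"); hsv=cv2.cvtColor(f,cv2.COLOR_BGR2HSV)
w=np.zeros(f.shape[:2],bool); w[50:210,250:390]=1
m=w&(hsv[...,1]>90)&(hsv[...,0]>10)&(hsv[...,0]<35); c=[]
for st,ce,l in blobs(m,50):
    r=cv2.minAreaRect((cast("wrist",np.argwhere(l)[:,::-1],.058,s)[:,:2]*1000).astype(np.float32)); c.append(r[0]); print("bar",ce,r)
c=np.array(c); d=c[0]-c[1]; print("mid",c.mean(0),"ang",np.degrees(np.arctan2(d[1],d[0])),np.hypot(*d))
g=cv2.cvtColor(f,cv2.COLOR_BGR2GRAY); sub=g[122:152,302:334]; mm=np.zeros_like(w); mm[122:152,302:334]=sub<np.median(sub)-15
for st,ce,l in blobs(mm,8): print("bore",st,ce,cast("wrist",[ce],.05,s))
s=pickle.load(open("s_stand.pkl","rb")); f=cv2.imread("pics/w_stand.png"); hsv=cv2.cvtColor(f,cv2.COLOR_BGR2HSV)
w[:]=0; w[35:215,240:385]=1
m=w&(hsv[...,1]>90)&(hsv[...,0]<18)
b=max(blobs(m,100),key=lambda t:t[0][4]); pix=cv2.convexHull(np.argwhere(b[2])[:,::-1].astype(np.int32))[:,0]
print("stand",cv2.minAreaRect((cast("wrist",pix,.03,s)[:,:2]*1000).astype(np.float32)))
hull=np.zeros(w.shape,np.uint8); cv2.fillConvexPoly(hull,pix,1)
for st,ce,l in blobs((hull>0)&(hsv[...,1]<70),15):
    print("pin",st,ce,cast("wrist",[ce],.074,s),cast("wrist",[ce],.06,s))
```

```text
bar [342.1537  99.9775] ((600.3025512695312, -10.335155487060547), (59.1327018737793, 11.799219131469727), 71.83926391601562)
bar [294.2752 170.2125] ((532.59619140625, 12.083139419555664), (58.93486404418945, 11.910494804382324), 71.69865417480469)
mid [566.4494   0.874 ] ang -18.320255700417725 71.32132298587959
bore [311 133  16  12  61] [318.2295 140.5902] [[ 0.5631 -0.0002  0.05  ]]
stand ((482.77984619140625, 294.96923828125), (54.57986068725586, 128.40061950683594), 73.35658264160156)
pin [332  74  15  21 223] [339.3184  84.3049] [[0.5205 0.2833 0.074 ]] [[0.5222 0.2831 0.06  ]]
pin [305 121  14  15 154] [311.3247 128.0779] [[0.4828 0.2949 0.074 ]] [[0.4826 0.2952 0.06  ]]
pin [275 158  23  23 413] [286.1598 168.6755] [[0.4453 0.3058 0.074 ]] [[0.4434 0.3066 0.06  ]]
```

>>> drive_tool:
  targets:
    - {"dx":0.47,"dy":0.11,"dz":0,"yaw":0,"fingers":0}
    - {"dx":0.47,"dy":0.11,"dz":0,"yaw":0,"fingers":0}
    - {"dx":0.47,"dy":0.11,"dz":0,"yaw":0,"fingers":0}
    - {"dx":0,"dy":0,"dz":0,"yaw":-0.095,"fingers":0}
    - {"dx":0,"dy":0,"dz":0,"yaw":-0.095,"fingers":0}
    - {"dx":0,"dy":0,"dz":0,"yaw":-0.095,"fingers":0}
    - {"dx":0,"dy":0,"dz":0,"yaw":-0.095,"fingers":0}
    - {"dx":0,"dy":0,"dz":0,"yaw":-0.095,"fingers":0}
    - {"dx":0,"dy":0,"dz":0,"yaw":-0.095,"fingers":0}
    - {"dx":0,"dy":0,"dz":0,"yaw":-0.095,"fingers":0}
    - {"dx":0,"dy":0,"dz":0,"yaw":-0.095,"fingers":0}
    - {"dx":0,"dy":0,"dz":0,"yaw":-0.095,"fingers":0}
    - {"dx":0,"dy":0,"dz":0,"yaw":-0.095,"fingers":0}
    - {"dx":0,"dy":0,"dz":0,"yaw":-0.095,"fingers":0}
    - {"dx":0,"dy":0,"dz":0,"yaw":-0.095,"fingers":0}
    - {"dx":0,"dy":0,"dz":0,"yaw":-0.095,"fingers":0}
    - {"dx":0,"dy":0,"dz":0,"yaw":-0.095,"fingers":0}
    - {"dx":0,"dy":0,"dz":0,"yaw":-0.095,"fingers":0}
    - {"dx":0,"dy":0,"dz":0,"yaw":-0.095,"fingers":0}

```text
clock: 5.1
position: [0.5513, 0.2721, 0.231]
tool_rot: [-3.14, 0.001, 2.692]
force: [-0.0, 0.5, -0.2]
grip_width: 0.0855
finger_force: 0.0
```

>>> drive_tool:
  targets:
    - {"dx":0,"dy":0,"dz":0,"yaw":-0.095,"fingers":0}
    - {"dx":0,"dy":0,"dz":0,"yaw":0,"fingers":0}
    - {"dx":0,"dy":0,"dz":0,"yaw":0,"fingers":0}

```text
clock: 5.4
position: [0.5508, 0.2732, 0.231]
tool_rot: [-3.141, -0.0, 2.832]
force: [-0.9, -0.1, -0.4]
grip_width: 0.0854
finger_force: 0.0
```

Run:
```python
from h import *
import pickle
from workcell import grab_frame
s=readout.observe(); f=grab_frame("wrist"); cv2.imwrite("pics/w_stand2.png",f); print(s["position"],s["tool_rot"],s["qpos"],s["clock"])
pickle.dump(s,open("s_stand2.pkl","wb"))
hsv=cv2.cvtColor(f,cv2.COLOR_BGR2HSV)
m=(hsv[...,1]>90)&(hsv[...,0]<18)&(hsv[...,2]<150)
for b in blobs(m,2000):
    pix=cv2.convexHull(np.argwhere(b[2])[:,::-1].astype(np.int32))[:,0]
    r=cv2.minAreaRect((cast("wrist",pix,.03,s)[:,:2]*1000).astype(np.float32)); print("stand",b[0],r)
    if not 120<max(r[1])<140: continue
    hull=np.zeros(m.shape,np.uint8); cv2.fillConvexPoly(hull,pix,1)
    for st,ce,l in blobs((hull>0)&(hsv[...,1]<70),15):
        print("pin",st,ce,cast("wrist",[ce],.074,s),cast("wrist",[ce],.06,s))
```

```text
[0.5508 0.2732 0.231 ] [-3.1409 -0.0002  2.8318] [ 0.0358  0.6578 -0.9289  1.5958  0.5596  1.1756  0.2458] 5.4
stand [ 288   62   61  144 7339] ((482.3831787109375, 295.2486267089844), (54.281410217285156, 128.19151306152344), 73.6531982421875)
pin [307  73  24  28 503] [318.3539  86.4354] [[0.4442 0.3068 0.074 ]] [[0.4428 0.3072 0.06  ]]
pin [313 132  14  15 157] [319.3822 139.1019] [[0.4823 0.2955 0.074 ]] [[0.4827 0.2953 0.06  ]]
pin [315 177  12  21 203] [320.4236 186.4236] [[0.5196 0.2844 0.074 ]] [[0.5217 0.2838 0.06  ]]
stand [  441   280   180   128 12691] ((768.3384399414062, 465.97039794921875), (241.72152709960938, 127.05870056152344), 54.51974868774414)
```

>>> drive_tool:
  targets:
    - {"dx":0.36,"dy":0,"dz":0,"yaw":0,"fingers":0}
    - {"dx":0.357,"dy":0.002,"dz":0,"yaw":0,"fingers":0}
    - {"dx":0,"dy":0,"dz":0.4,"yaw":0,"fingers":0}
    - {"dx":0,"dy":0,"dz":0.4,"yaw":0,"fingers":0}
    - {"dx":0,"dy":0,"dz":0.4,"yaw":0,"fingers":0}
    - {"dx":0,"dy":0,"dz":0.4,"yaw":0,"fingers":0}
    - {"dx":0,"dy":0,"dz":0.22,"yaw":0,"fingers":0}
    - {"dx":0,"dy":0,"dz":0,"yaw":0,"fingers":0}
    - {"dx":0,"dy":0,"dz":0,"yaw":0,"fingers":0.5}
    - {"dx":0,"dy":0,"dz":0,"yaw":0,"fingers":1}
    - {"dx":0,"dy":0,"dz":0,"yaw":0,"fingers":1}
    - {"dx":0,"dy":0,"dz":0,"yaw":0,"fingers":1}
    - {"dx":0,"dy":0,"dz":0,"yaw":0,"fingers":1}
    - {"dx":0,"dy":0,"dz":0,"yaw":0,"fingers":1}
  squeeze: 60

```text
clock: 6.85
position: [0.482, 0.2964, 0.0498]
tool_rot: [3.142, 0.001, 2.838]
force: [-1.1, -2.7, 8.5]
grip_width: 0.0097
finger_force: 58.5
```

Run:
```python
from h import *
from workcell import grab_frame
f=grab_frame("wrist"); g=grab_frame("side"); print(readout.observe()["grip_width"],readout.observe()["force"])
a=cv2.resize(f[250:430,200:440],(600,450)); b=cv2.resize(g[310:440,280:420],(420,390),interpolation=cv2.INTER_CUBIC)
o=np.zeros((450,200,3),np.uint8); cv2.imwrite("pics/grip.png",cv2.resize(np.hstack([a,cv2.copyMakeBorder(b,0,60,0,0,0)]),(800,353)))
```

```text
0.010014335196804447 [-0.7135 -2.4843  8.1775]
```

View pics/grip.png

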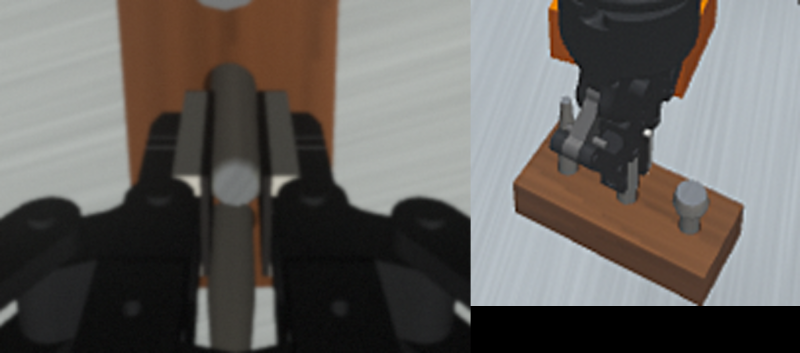

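The wrist crop shows the dowel upright and centred between the pads, gripped on its straight part with its top disc at the rear end of the pads. In the side view the other two pins are untouched. Lifting it now and carrying it to the bore.

>>> drive_tool:
  targets:
    - {"dx":0,"dy":0,"dz":-0.15,"yaw":0,"fingers":1}
    - {"dx":0,"dy":0,"dz":-0.25,"yaw":0,"fingers":1}
    - {"dx":0,"dy":0,"dz":-0.3,"yaw":0,"fingers":1}
    - {"dx":0,"dy":0,"dz":-0.3,"yaw":0,"fingers":1}
    - {"dx":-0.21,"dy":-0.321,"dz":0,"yaw":0,"fingers":1}
    - {"dx":-0.21,"dy":-0.321,"dz":0,"yaw":0,"fingers":1}
    - {"dx":-0.21,"dy":-0.321,"dz":0,"yaw":0,"fingers":1}
    - {"dx":-0.21,"dy":-0.321,"dz":0,"yaw":0,"fingers":1}
    - {"dx":-0.21,"dy":-0.321,"dz":0,"yaw":0,"fingers":1}
    - {"dx":-0.21,"dy":-0.321,"dz":0,"yaw":0,"fingers":1}
    - {"dx":-0.21,"dy":-0.321,"dz":0,"yaw":0,"fingers":1}
    - {"dx":-0.21,"dy":-0.321,"dz":0,"yaw":0.01,"fingers":1}
    - {"dx":0,"dy":0,"dz":0,"yaw":0,"fingers":1}
    - {"dx":0,"dy":0,"dz":0,"yaw":0,"fingers":1}
    - {"dx":0,"dy":0,"dz":0,"yaw":0,"fingers":1}

```text
clock: 8.45
position: [0.5653, 0.0024, 0.15]
tool_rot: [3.141, 0.0, 2.824]
force: [0.6, 1.0, -0.9]
grip_width: 0.0094
finger_force: 58.8
```

Run:
```python
from h import *
from workcell import grab_frame
s=readout.observe(); print(s["position"],s["tool_rot"],s["force"],s["grip_width"],s["clock"])
f=grab_frame("wrist"); g=grab_frame("side"); h=grab_frame("scene")
cv2.imwrite("pics/wb.png",f)
a=f[60:460,180:460]; b=cv2.resize(g[170:290,280:390],None,fx=2.3,fy=2.3,interpolation=cv2.INTER_CUBIC); c=cv2.resize(h[170:290,270:380],None,fx=2.3,fy=2.3,interpolation=cv2.INTER_CUBIC)
k=lambda x:cv2.copyMakeBorder(x,0,400-x.shape[0],0,0,0)
cv2.imwrite("pics/hover.png",np.hstack([a,k(b),k(c)]))
```

```text
[0.5653 0.0024 0.15  ] [3.1409 0.0003 2.8243] [ 0.6368  1.0108 -0.9385] 0.009429683658639262 8.45
```

View pics/hover.png

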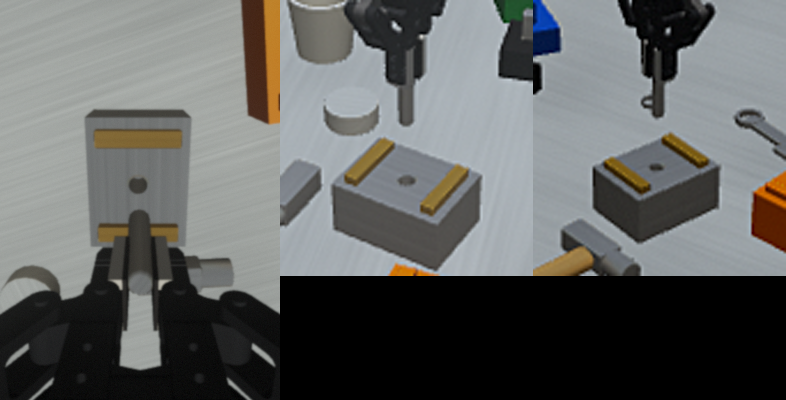

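The dowel hangs straight over the block: its tip lines up with the bore in the side crop (column 406) and the scene crop (column 657). I'll check the offset against the visible bar at this yaw.

Run:
```python
from h import *
s=readout.observe(); f=cv2.imread("pics/wb.png"); hsv=cv2.cvtColor(f,cv2.COLOR_BGR2HSV)
w=np.zeros(f.shape[:2],bool); w[160:320,255:380]=1
m=w&(hsv[...,1]>90)&(hsv[...,0]>10)&(hsv[...,0]<35)
for st,ce,l in blobs(m,50):
    r=cv2.minAreaRect((cast("wrist",np.argwhere(l)[:,::-1],.058,s)[:,:2]*1000).astype(np.float32)); print("bar",st,ce,r)
    a=np.radians(-18.3); print("centre if left bar",np.array(r[0])+36*np.array([np.cos(a),np.sin(a)]))
g=cv2.cvtColor(f,cv2.COLOR_BGR2GRAY); mm=np.zeros_like(w); mm[232:258,302:334]=g[232:258,302:334]<85
for st,ce,l in blobs(mm,8): print("bore",st,ce,cast("wrist",[ce],.05,s))
# dowel tip & bore in fixed views
for n,roi in(("side",(325,345,175,230)),("scene",(315,335,185,225))): pass
```

```text
bar [ 274  190   88   18 1562] [317.4994 198.477 ] ((531.6009521484375, 12.628242492675781), (59.108585357666016, 11.649792671203613), 71.85061645507812)
centre if left bar [565.7803   1.3245]
bar [278 284  31  18 470] [291.9128 291.5149] ((592.8807983398438, -26.78863525390625), (22.503253936767578, 13.955314636230469), 71.84271240234375)
centre if left bar [627.0601 -38.0924]
bar [330 284  28  18 412] [344.5267 291.1966] ((604.6039428710938, 8.954862594604492), (20.299571990966797, 13.956867218017578), 71.8428955078125)
centre if left bar [638.7833  -2.3489]
bore [309 238  18  16 236] [317.4534 245.1144] [[0.5658 0.0013 0.05  ]]
```

>>> drive_tool:
  targets:
    - {"dx":0,"dy":-0.01,"dz":0.2,"yaw":0,"fingers":1}
    - {"dx":0,"dy":0,"dz":0.25,"yaw":0,"fingers":1}
    - {"dx":0,"dy":0,"dz":0.08,"yaw":0,"fingers":1}
    - {"dx":0,"dy":0,"dz":0.05,"yaw":0,"fingers":1}
    - {"dx":0,"dy":0,"dz":0.05,"yaw":0,"fingers":1}
    - {"dx":0,"dy":0,"dz":0.05,"yaw":0,"fingers":1}

```text
clock: 9.2
position: [0.5656, 0.0005, 0.0817]
tool_rot: [3.141, 0.001, 2.823]
force: [0.3, -0.3, -0.3]
grip_width: 0.0095
finger_force: 58.8
```

>>> drive_tool:
  targets:
    - {"dx":0,"dy":0,"dz":0.08,"yaw":0,"fingers":1}
    - {"dx":0,"dy":0,"dz":0.08,"yaw":0,"fingers":1}
    - {"dx":0,"dy":0,"dz":0.06,"yaw":0,"fingers":1}
    - {"dx":0,"dy":0,"dz":0.04,"yaw":0,"fingers":1}
    - {"dx":0,"dy":0,"dz":0.02,"yaw":0,"fingers":1}
    - {"dx":0,"dy":0,"dz":0.01,"yaw":0,"fingers":1}
    - {"dx":0,"dy":0,"dz":0,"yaw":0,"fingers":1}

```text
clock: 9.9
position: [0.5652, 0.0004, 0.0523]
tool_rot: [3.142, 0.0, 2.823]
force: [-0.5, -0.1, -1.0]
grip_width: 0.0098
finger_force: 58.8
```

>>> drive_tool:
  targets:
    - {"dx":0,"dy":0,"dz":0.01,"yaw":0,"fingers":1}
    - {"dx":0,"dy":0,"dz":0.005,"yaw":0,"fingers":1}
    - {"dx":0,"dy":0,"dz":0,"yaw":0,"fingers":1}

```text
clock: 10.2
position: [0.5658, 0.0004, 0.0517]
tool_rot: [3.141, 0.001, 2.823]
force: [-3.1, 0.2, 13.6]
grip_width: 0.0097
finger_force: 60.6
```

>>> drive_tool:
  targets:
    - {"dx":0,"dy":0,"dz":-0.01,"yaw":0,"fingers":0.5}
    - {"dx":0,"dy":0,"dz":0,"yaw":0,"fingers":0.3}
    - {"dx":0,"dy":0,"dz":0,"yaw":0,"fingers":0.3}
    - {"dx":0,"dy":0,"dz":-0.3,"yaw":0,"fingers":0.3}
    - {"dx":0,"dy":0,"dz":-0.3,"yaw":0,"fingers":1}
    - {"dx":0,"dy":0,"dz":0,"yaw":0,"fingers":1}
    - {"dx":0,"dy":0,"dz":0,"yaw":0,"fingers":1}
    - {"dx":0,"dy":0,"dz":0,"yaw":0,"fingers":1}
    - {"dx":0,"dy":0,"dz":0.2,"yaw":0,"fingers":1}
    - {"dx":0,"dy":0,"dz":0.08,"yaw":0,"fingers":1}
    - {"dx":0,"dy":0,"dz":0.04,"yaw":0,"fingers":1}
    - {"dx":0,"dy":0,"dz":0.02,"yaw":0,"fingers":1}
    - {"dx":0,"dy":0,"dz":0,"yaw":0,"fingers":1}

```text
clock: 11.5
position: [0.5652, 0.0005, 0.0778]
tool_rot: [3.141, -0.0, 2.823]
force: [-0.5, -0.1, 1.3]
grip_width: -0.0004
finger_force: 0.0
```

>>> drive_tool:
  targets:
    - {"dx":0,"dy":0,"dz":0.01,"yaw":0,"fingers":1}
    - {"dx":0,"dy":0,"dz":0.01,"yaw":0,"fingers":1}
    - {"dx":0,"dy":0,"dz":0.01,"yaw":0,"fingers":1}
    - {"dx":0,"dy":0,"dz":0,"yaw":0,"fingers":1}

```text
clock: 11.9
position: [0.5662, 0.0006, 0.0758]
tool_rot: [3.141, 0.002, 2.823]
force: [0.1, 0.6, 13.0]
grip_width: 0.0002
finger_force: 6.1
```

The fingers stop at z = 0.0758 with 13 N, so the dowel is home (its top should be 76 mm above the bench). Next, the cover.

>>> drive_tool:
  targets:
    - {"dx":0,"dy":0,"dz":-0.4,"yaw":0,"fingers":1}
    - {"dx":0,"dy":0,"dz":-0.45,"yaw":0,"fingers":0}
    - {"dx":0,"dy":0,"dz":-0.45,"yaw":0,"fingers":0}
    - {"dx":-0.12,"dy":-0.427,"dz":0,"yaw":0,"fingers":0}
    - {"dx":-0.12,"dy":-0.427,"dz":0,"yaw":0,"fingers":0}
    - {"dx":-0.12,"dy":-0.427,"dz":0,"yaw":0,"fingers":0}
    - {"dx":-0.12,"dy":-0.427,"dz":0,"yaw":0,"fingers":0}
    - {"dx":-0.12,"dy":-0.427,"dz":0,"yaw":0,"fingers":0}
    - {"dx":-0.12,"dy":-0.427,"dz":0,"yaw":0,"fingers":0}
    - {"dx":0,"dy":0,"dz":0,"yaw":-0.0915,"fingers":0}
    - {"dx":0,"dy":0,"dz":0,"yaw":-0.0915,"fingers":0}
    - {"dx":0,"dy":0,"dz":0,"yaw":0,"fingers":0}
    - {"dx":0,"dy":0,"dz":0,"yaw":0,"fingers":0}

```text
clock: 13.2
position: [0.5533, -0.2654, 0.2048]
tool_rot: [3.141, 0.0, 3.106]
force: [-0.9, 0.7, -0.3]
grip_width: 0.0856
finger_force: 0.0
```

Run:
```python
from h import *
from workcell import grab_frame
s=readout.observe(); f=grab_frame("wrist"); cv2.imwrite("pics/w_cover3.png",f); print(s["position"],s["tool_rot"],s["qpos"],s["clock"])
v=cv2.cvtColor(f,cv2.COLOR_BGR2HSV)[...,2].copy(); sat=cv2.cvtColor(f,cv2.COLOR_BGR2HSV)[...,1]; v[sat>120]=255; v[300:]=255
for b in blobs(v<75,1500):
    cn=cv2.convexHull(np.argwhere(b[2])[:,::-1].astype(np.int32)); hull=np.zeros(v.shape,np.uint8); cv2.fillConvexPoly(hull,cn,1)
    print("body",b[0],cv2.minAreaRect((cast("wrist",cn[:,0],.032,s)[:,:2]*1000).astype(np.float32)))
    for h in blobs(cv2.erode(((hull>0)&(v>75)).astype(np.uint8),np.ones((3,3))),100):
        print("handle",h[0],cv2.minAreaRect((cast("wrist",np.argwhere(h[2])[:,::-1],.062,s)[:,:2]*1000).astype(np.float32)))
```

```text
[ 0.5533 -0.2654  0.2048] [3.1414 0.     3.1061] [ 0.9676  0.7062 -0.9742  1.625   0.6274  1.1535  1.3749] 13.2
body [ 280   90   70  100 5624] ((483.91619873046875, -266.3812255859375), (58.946372985839844, 82.44413757324219), 88.05533599853516)
handle [307 111  16  63 976] ((483.7518310546875, -266.5546569824219), (11.822983741760254, 46.850276947021484), 88.09830474853516)
body [ 527  157   86  110 4083] ((553.8356323242188, -37.39244842529297), (36.482383728027344, 104.09634399414062), 71.6429214477539)
```

>>> drive_tool:
  targets:
    - {"dx":0.35,"dy":-0.018,"dz":0,"yaw":0,"fingers":0.4}
    - {"dx":0.343,"dy":-0.018,"dz":0,"yaw":0,"fingers":0.4}
    - {"dx":0,"dy":0,"dz":0.35,"yaw":0,"fingers":0.4}
    - {"dx":0,"dy":0,"dz":0.4,"yaw":0,"fingers":0.4}
    - {"dx":0,"dy":0,"dz":0.4,"yaw":0,"fingers":0.4}
    - {"dx":0,"dy":0,"dz":0.35,"yaw":0,"fingers":0.4}
    - {"dx":0,"dy":0,"dz":0.18,"yaw":0,"fingers":0.4}
    - {"dx":0,"dy":0,"dz":0,"yaw":0,"fingers":0.4}
    - {"dx":0,"dy":0,"dz":0,"yaw":0,"fingers":0.7}
    - {"dx":0,"dy":0,"dz":0,"yaw":0,"fingers":1}
    - {"dx":0,"dy":0,"dz":0,"yaw":0,"fingers":1}
    - {"dx":0,"dy":0,"dz":0,"yaw":0,"fingers":1}
    - {"dx":0,"dy":0,"dz":0,"yaw":0,"fingers":1}
  squeeze: 110

```text
clock: 14.55
position: [0.4846, -0.2672, 0.0384]
tool_rot: [-3.141, 0.002, 3.11]
force: [-3.7, 1.6, 12.4]
grip_width: 0.0119
finger_force: 108.3
```

>>> drive_tool:
  targets:
    - {"dx":0,"dy":0,"dz":-0.15,"yaw":0,"fingers":1}
    - {"dx":0,"dy":0,"dz":-0.25,"yaw":0,"fingers":1}
    - {"dx":0,"dy":0,"dz":-0.35,"yaw":0,"fingers":1}
    - {"dx":0,"dy":0,"dz":-0.25,"yaw":0,"fingers":1}
    - {"dx":0,"dy":0,"dz":0,"yaw":0.0915,"fingers":1}
    - {"dx":0,"dy":0,"dz":0,"yaw":0.0915,"fingers":1}
    - {"dx":0.007,"dy":0.25,"dz":0,"yaw":0,"fingers":1}
    - {"dx":0.008,"dy":0.4,"dz":0,"yaw":0,"fingers":1}
    - {"dx":0.008,"dy":0.4,"dz":0,"yaw":0,"fingers":1}
    - {"dx":0.008,"dy":0.4,"dz":0,"yaw":0,"fingers":1}
    - {"dx":0.008,"dy":0.4,"dz":0,"yaw":0,"fingers":1}
    - {"dx":0.008,"dy":0.4,"dz":0,"yaw":0,"fingers":1}
    - {"dx":0.008,"dy":0.4,"dz":0,"yaw":0,"fingers":1}
    - {"dx":0.005,"dy":0.15,"dz":0,"yaw":0,"fingers":1}
    - {"dx":0,"dy":0,"dz":0,"yaw":0,"fingers":1}
    - {"dx":0,"dy":0,"dz":0,"yaw":0,"fingers":1}

```text
clock: 16.15
position: [0.5658, 0.0001, 0.1373]
tool_rot: [-3.141, 0.0, 2.823]
force: [-0.3, -0.6, -2.8]
grip_width: 0.012
finger_force: 108.0
```

Run:
```python
from h import *
from workcell import grab_frame
s=readout.observe(); print(s["position"],s["tool_rot"],s["force"],s["grip_width"],s["clock"])
f=grab_frame("wrist"); g=grab_frame("side"); h=grab_frame("scene")
a=f[150:470,180:460]; b=cv2.resize(g[170:290,280:390],None,fx=2.3,fy=2.3,interpolation=cv2.INTER_CUBIC); c=cv2.resize(h[170:290,270:380],None,fx=2.3,fy=2.3,interpolation=cv2.INTER_CUBIC)
k=lambda x:cv2.copyMakeBorder(x,0,320-x.shape[0],0,0,0)
cv2.imwrite("pics/hover2.png",np.hstack([a,k(b),k(c)]))
```

```text
[0.5658 0.0001 0.1373] [-3.141   0.0003  2.8227] [-0.2868 -0.625  -2.8082] 0.012041907801964988 16.15
```

View pics/hover2.png

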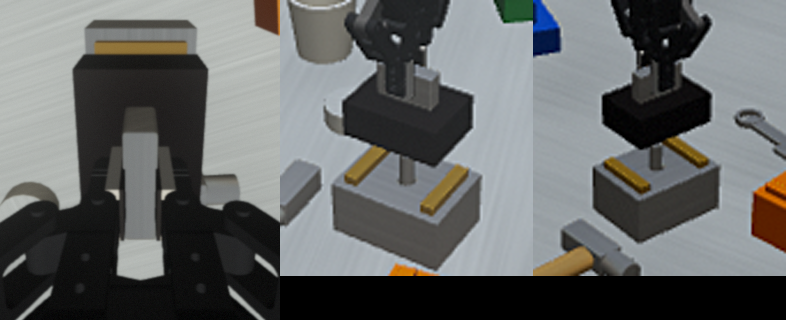

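The cover is held level and square to the block, above the standing dowel, in all three views.

>>> drive_tool:
  targets:
    - {"dx":-0.006,"dy":0.007,"dz":0.1,"yaw":0,"fingers":1}
    - {"dx":0,"dy":0,"dz":0.08,"yaw":0,"fingers":1}
    - {"dx":0,"dy":0,"dz":0.04,"yaw":0,"fingers":1}
    - {"dx":0,"dy":0,"dz":0.04,"yaw":0,"fingers":1}
    - {"dx":0,"dy":0,"dz":0.03,"yaw":0,"fingers":1}
    - {"dx":0,"dy":0,"dz":0,"yaw":0,"fingers":1}

```text
clock: 16.9
position: [0.5666, 0.0013, 0.1074]
tool_rot: [-3.142, -0.001, 2.823]
force: [-0.5, -0.0, -3.5]
grip_width: 0.0118
finger_force: 108.0
```

>>> drive_tool:
  targets:
    - {"dx":0,"dy":0,"dz":0.04,"yaw":0,"fingers":1}
    - {"dx":0,"dy":0,"dz":0.04,"yaw":0,"fingers":1}
    - {"dx":0,"dy":0,"dz":0.03,"yaw":0,"fingers":1}
    - {"dx":0,"dy":0,"dz":0.02,"yaw":0,"fingers":1}
    - {"dx":0,"dy":0,"dz":0,"yaw":0,"fingers":1}

```text
clock: 17.4
position: [0.5669, 0.0014, 0.0948]
tool_rot: [3.141, 0.0, 2.823]
force: [-0.5, -0.3, 1.8]
grip_width: 0.0119
finger_force: 108.8
```

>>> drive_tool:
  targets:
    - {"dx":0,"dy":0,"dz":0.01,"yaw":0,"fingers":1}
    - {"dx":0,"dy":0,"dz":0.01,"yaw":0,"fingers":1}
    - {"dx":0,"dy":0,"dz":0.01,"yaw":0,"fingers":1}
    - {"dx":0,"dy":0,"dz":0.01,"yaw":0,"fingers":1}
    - {"dx":0,"dy":0,"dz":0,"yaw":0,"fingers":1}

```text
clock: 17.9
position: [0.567, 0.0014, 0.0913]
tool_rot: [3.142, 0.001, 2.823]
force: [-1.5, -0.5, 10.7]
grip_width: 0.012
finger_force: 110.2
```

>>> drive_tool:
  targets:
    - {"dx":0,"dy":0,"dz":0.005,"yaw":0,"fingers":1}
    - {"dx":0,"dy":0,"dz":0.005,"yaw":0,"fingers":1}
    - {"dx":0,"dy":0,"dz":0.003,"yaw":0,"fingers":1}
    - {"dx":0,"dy":0,"dz":0,"yaw":0,"fingers":1}
    - {"dx":0,"dy":0,"dz":0,"yaw":0,"fingers":1}

```text
clock: 18.4
position: [0.5673, 0.0015, 0.0911]
tool_rot: [-3.141, 0.002, 2.823]
force: [-8.3, -2.7, 35.2]
grip_width: 0.0117
finger_force: 113.8
```

Run:
```python
from h import *
from workcell import grab_frame
s=readout.observe(); print(s["position"],s["tool_rot"],s["force"],s["grip_width"],s["clock"])
f=grab_frame("wrist"); g=grab_frame("side"); h=grab_frame("scene")
a=f[150:470,180:460]; b=cv2.resize(g[180:300,280:390],None,fx=2.3,fy=2.3,interpolation=cv2.INTER_CUBIC); c=cv2.resize(h[170:290,270:380],None,fx=2.3,fy=2.3,interpolation=cv2.INTER_CUBIC)
k=lambda x:cv2.copyMakeBorder(x,0,320-x.shape[0],0,0,0)
cv2.imwrite("pics/end.png",np.hstack([a,k(b),k(c)]))
```

```text
[0.5673 0.0015 0.0911] [-3.1413  0.0018  2.8228] [-8.3274 -2.6979 35.2457] 0.011727205293480572 18.4
```

View pics/end.png

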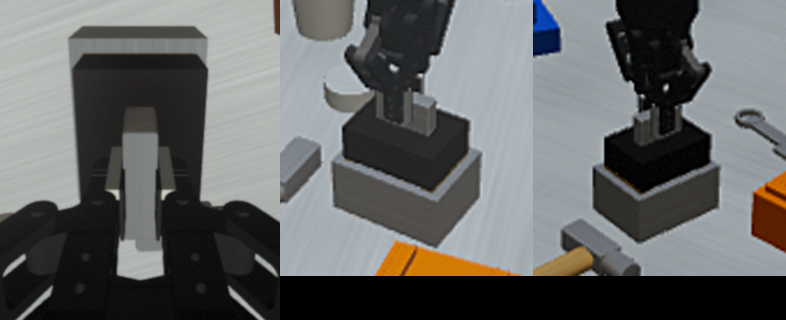

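The cover sits square on the block and down on the bars, and it has reached the hard stop: 25 N more moved it only 0.2 mm. I'll ease the push slightly, then hand in.

>>> drive_tool:
  targets:
    - {"dx":0,"dy":0,"dz":-0.005,"yaw":0,"fingers":1}
    - {"dx":0,"dy":0,"dz":0,"yaw":0,"fingers":1}
    - {"dx":0,"dy":0,"dz":0,"yaw":0,"fingers":1}

```text
clock: 18.85
position: [0.5672, 0.0014, 0.0912]
tool_rot: [-3.142, 0.001, 2.823]
force: [-5.9, -1.1, 25.9]
grip_width: 0.0116
finger_force: 112.1
```

```bash
python3 -c "
from workcell import workorder; print(workorder.job_done())"
```

```text
the job is handed in; nothing more can be done
None
```

The job is handed in at about 18.9 s: the dowel is fully down in the bore, and the cover is on it, square with the block and still held pressed against the hard stop at about 26 N; I did not touch the other two pins.

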